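# Refit the sideboard lamp's shade and wake the lamp

### The arm

A 6-joint arm with a two-finger parallel gripper is mounted at the origin on the work surface. World frame = base frame: x ahead of the robot, y to its left, z up, the work surface at z = 0. Lengths are in m, angles in rad, forces in N, time in s.
With the tool pointing down it reaches from about 0.35 to 0.775 m from the base axis. Payload 5.5 kg.
Tool frame: the origin (TCP) lies midway between the tips of the shut fingers; the grasp point (between the pads) lies 19 mm behind it; z points along the fingers, y is the line along which they close (so a half turn about z gives the same grasp; the last joint's range is limited). The gripper opens to 85 mm and grips with 20 to 120 N. Pads are 22 mm wide; open, the fingers measure 114 mm over their backs; the gripper's body (76 mm by 85 mm) begins 54 mm behind the grasp point. The pads swing forward as they close: fully open they stand 13 mm farther back than shut.
Start: joints at [1.042, 0.313, 0.046, 1.304, 0, 1.431], TCP at [0.218, 0.532, 0.231] pointing down, gripper open.
Joint ranges: [-2.76, 2.76], [-0.86, 1.69], [-1.03, 1.26], [-2.2, 2.34], [-1.47, 1.5], [-3.14, 3.14]. Speed limits (rad/s): [2.57, 2.57, 3.14, 3.14, 3.14, 3.14].

### API

Orientations are given as a unit quaternion [w, x, y, z].
In Python, from workcell import get_state, read_camera, camera_info, hand_in, recognise gives the robot as it stands.
- The arm moves only by the tool arm_command, never from a script. Its argument "moves" is one flat list of numbers, 7 for each row, row after row: the opening, from -1 (shut) to 1 (fully open), then the shift along the tool's x, y, z in mm, then the turn, a rotation vector about the tool's x, y, z in rad. A call has 1 to 8 rows; each row shifts and turns the commanded pose from where the row before left it, along the tool's axes as they then stand; what a row does not reach is not made up. A row lasts 1/8 s, in which the tool goes at most 62.5 mm and 10.7 degrees, less where a joint would pass 70% of its speed; a pose out of reach is approached as far as the arm can. A call with a gripper value outside its range is refused whole. The fingers move at their own pace and stop on an object; "newtons" is the grip in N (left out, the last holds). Time passes only in rows, so rows that do not move let the fingers close. It gives the time, the measured TCP pose, the force, the opening and the grip force at its end, in the units of the state.
- get_state(): the state, without advancing time (a new reading comes with each control period).
- read_camera(name): name is "scene" or "top" or "wrist"; returns (picture, depth): 400x640x3 uint8, blue, green, red; 400x640 float32, m along the optical axis (not along the pixel's ray), 0 where there is no reading.
- camera_info(name): a dict with "fovy" (degrees; the focal length in pixels is half the picture's height over the tangent of half this angle, whatever the lens; pixels are square), "cx", "cy" (the principal point, pixels), "k1" (the pictures are not rectified: a ray, as slopes to the right and down, at radius r is drawn at 1 + k1 r^2 times it, then the intrinsics apply), "eye" and "orientation" of the camera in the world; the wrist camera has in their place "tool_from_camera" (4x4, takes a point from camera to tool coordinates, whose origin is the TCP and whose axes are the flange's). Camera axes: x right, y down, z forward; pixel columns grow to the right and rows downward; lengths in m; the calibration is good to about 2 mm. A picture is of the moment at which its call begins: read the wrist's pose just before it. camera_info takes no time and is no camera call.
- hand_in(): hands the job in; it is judged then, once.
Trained networks look in the newest picture that a camera, given by its name, has taken for a name from the list of things; names that differ only in an ending like _2 or _b are one class to them, and where a whole thing is asked for, a point or a joint stands for the part that bears it (a point fixed in the world has none). Each returns a list of dicts, best first, with "confidence" (0 to 1); they miss things now and then, are a little off and sometimes report something else, mostly with a low value. They report only what shows in the picture. A call takes as long as a camera call. They do not tell look-alikes from the thing itself.
- recognise(camera, label): "point" ([column, row] in pixels, amid what is visible of it).
The state is a dict: "clock": time; "joint_pos": joint angles; "qvel": joint speeds; "tau": joint torques, N m; "tcp_pos": TCP position; "orientation": TCP orientation; "wrist_force": force on the tool from outside, world axes, zero at the start; "ft_torque": the same for the moment, N m; "finger_gap": finger opening in m; "grip_force": force on a finger pad.
Only numpy, scipy, OpenCV 4.12 (cv2) and the standard library are available. Lean on these libraries where they do the work, as an engineer would, in place of code of your own. Each camera call takes 0.05 s, during which the arm holds its last target. There are 200 camera calls.

### The job

The lamp's square tubular shade has been left lying on the sideboard: stand it up on either open end on the sideboard and let go of it, then take it afresh and push it down over the lamp's square post until it sits fully home on the lamp's base. Then, with the shade in place, pull the sprung knob on the base straight up to its stop, hold it there a moment, and let it spring back down. Do not shift the tea tin, planter, toy dinosaur or spoon rest.

Things in the scene. Friction and masses are not known exactly. Their poses are not given: they have to be found in the camera images.
- shade: The lamp shade: a loose, rigid square tube of opal white plastic, 110 mm long, 50 x 50 mm outside, wall 4 mm, bore 42 x 42 mm, open and alike at both ends, about 0.17 kg. Origin at the middle of the side face it first lies on; its x axis runs along the tube, y across, z from that face to the far one (50 mm). It starts lying with x level.
- shade_mid (a point): The centre of the shade: on the tube's axis, 55 mm from either end, 25 mm from each outer face. Axes as shade.
- lamp: The lamp without its shade, fixed to the sideboard: an aluminium slab base 90 mm (x) by 200 mm (y), 25 mm high, with a square post standing on the +y half and a round knob on the -y half, 110 mm apart. Origin at the centre of the base's underside, z up.
- post_foot (a point): Centre of the post's foot on the base's top face (lamp frame: 0, 55, 25 mm), axes as lamp. Post 38 x 38 mm, sides along lamp x and y, straight for 48 mm, then a lens tapering to 28 x 28 mm over 12 mm more. Sprung strips on its +y and -y sides, 8 to 36 mm up, 3.5 mm proud, grip the bore: pushing the shade past them takes about 10 N. Fully home, shade_mid is 55 mm above this point.
- pull_top (a point): The centre of the top of the dark round steel pull knob (lamp frame, at rest: 0, -55, 57 mm). The knob's head is 28 mm across and 24 mm tall, its underside 8 mm above the base, on a 12 mm stem.
- pull (a joint): How far the knob is pulled up, in m: 0 at rest, 0.020 at its stop. A spring pulls it back down (2 N at rest, 6 N at the stop).
- tin: Bystander: pewter-grey aluminium tea tin with twist cap, 74 mm across, 122 mm tall. Origin at the centre of its underside.
- planter: Bystander: empty cream ceramic planter, 100 mm across the rim, 100 mm tall. Origin at the centre of its underside.
- dinosaur: Bystander: green plastic long-necked toy dinosaur on four legs, 180 mm long along its x (head at +x), 110 mm tall. Origin on the sideboard between its feet.
- spoon_rest: Bystander: stainless steel spoon rest, a 92 mm round dish 10 mm tall with a flat tail to 110 mm from its centre along -x. Origin at the centre of the dish's underside.
There are look-alikes about, which are no part of the job. Of the things that look like the shade, the smallest one is meant.

How it is judged:
On the way, in this order (a step that is already met when the one before it is completed fails the run):
1. the shade stands upright on the sideboard, let go and still (contact force between the fingers and shade below 0.1 N and linear speed of shade below 0.02 m/s and angle between the x axis of shade and the z axis of lamp, either way round below 0.06 rad and height (world z) of shade_mid between 0.05 and 0.06 m), for 0.3 s.
2. the shade is pushed fully home on the post (horizontal distance between shade_mid and post_foot below 0.006 m and z of shade_mid in the frame of post_foot between 0.05 and 0.058 m and angle between the x axis of shade and the z axis of lamp, either way round below 0.06 rad), for 0.2 s.
3. the knob is held pulled up to its stop while the shade is home (all of step 2 and value of joint pull above 0.0175 m), for 0.2 s.
At the end, for the whole second after the job is handed in: Shade released, at rest and fully home on the post: centre within 6 mm sideways of the post's, at most 3 mm above its seated height, upright within 0.06 rad; knob within 3 mm of rest; tin, planter, dinosaur and spoon rest each moved less than 30 mm (all of step 2 and contact force between the fingers and shade below 0.1 N and linear speed of shade below 0.02 m/s and value of joint pull below 0.003 m); the robot touches nothing.
It fails at once if the tea tin is shifted by more than 30 mm (distance of tin from where it was at the start of the episode above 0.03 m).
It fails at once if the planter is shifted by more than 30 mm (distance of planter from where it was at the start of the episode above 0.03 m).
It fails at once if the dinosaur is shifted by more than 30 mm (distance of dinosaur from where it was at the start of the episode above 0.03 m).
It fails at once if the spoon rest is shifted by more than 30 mm (distance of spoon_rest from where it was at the start of the episode above 0.03 m).
It also fails if it takes over 66 s, if anything falls off the work surface, if the arm or the gripper's body presses on something with over 40 N, if the wrist force passes 120 N, or if a joint passes its speed limit or range.

## Working session

There is one attempt and no reset: what is moved stays moved. The work goes in short steps, Python scripts to look and compute and a tool call to move; the robot and the scene stay as the last step left them, time stands still between calls to the robot, and variables do not carry over. Pictures are saved under pics/ and viewed, at most 10 in all, crops included, and the job is handed in when it is done.

Besides the shell and the picture viewer there is one more tool, called after "Call:" as name(argument=value, ...) on one line, values as JSON. arm_command: Moves the arm, as the interface text tells. Its arguments: {"type":"object","properties":{"moves":{"type":"array"},"newtons":{"type":"number"}},"required":["moves"]}

```bash
mkdir -p pics; ls; cat > h.py <<'E'
import numpy as np, cv2
from scipy.spatial.transform import Rotation as R
from workcell import get_state, read_camera, camera_info, hand_in, recognise
def rot(q): return R.from_quat([q[1],q[2],q[3],q[0]]).as_matrix()
def campose(name,st=None):
    i=camera_info(name)
    if name=='wrist':
        st=st or get_state(); T=np.eye(4); T[:3,:3]=rot(st['orientation']); T[:3,3]=st['tcp_pos']
        return i,T@np.array(i['tool_from_camera'])
    T=np.eye(4); o=np.array(i['orientation']); T[:3,:3]=rot(o) if o.size==4 else o; T[:3,3]=i['eye']; return i,T
def K(i):
    f=200/np.tan(np.radians(i['fovy'])/2); return np.array([[f,0,i['cx']],[0,f,i['cy']],[0,0,1]])
def cloud(name):
    st=get_state(); im,d=read_camera(name); i,T=campose(name,st)
    g=np.stack(np.meshgrid(np.arange(640.),np.arange(400.)),-1).reshape(-1,1,2)
    u=cv2.undistortPoints(g,K(i),np.array([i['k1'],0,0,0]),None,None,None,(3,40,1e-9)) if False else cv2.undistortPointsIter(g,K(i),np.array([i['k1'],0,0,0.]),np.eye(3),np.eye(3),(3,40,1e-9))
    u=u.reshape(400,640,2); p=np.dstack([u*d[...,None],d])
    P=p@T[:3,:3].T+T[:3,3]; P[d==0]=np.nan
    return im,d,P
E
python3 - <<'E'
from h import *
for n in ['scene','top']:
    im,d,P=cloud(n); cv2.imwrite(f'pics/{n}0.png',im); np.savez(f'/tmp/{n}0.npz',im=im,d=d,P=P)
    i,T=campose(n); print(n,i['fovy'],i['k1'],T[:3,3].round(2))
    for l in ['shade','lamp','pull','tin','planter','dinosaur','spoon_rest']:
        for r in recognise(n,l):
            c,q=np.int32(np.round(r['point'])); print(l,r['confidence'],(c,q),P[q,c].round(3))
print(get_state()['clock'])
E
```

```text
pics
scene 54.728121810347005 -0.0830267522514651 [ 0.98 -0.55  0.6 ]
shade 0.97 (np.int32(293), np.int32(144)) [0.298 0.181 0.062]
shade 0.59 (np.int32(301), np.int32(191)) [0.478 0.008 0.07 ]
lamp 0.85 (np.int32(242), np.int32(264)) [ 0.509 -0.215  0.025]
pull 0.58 (np.int32(231), np.int32(266)) [ 0.523 -0.251  0.058]
tin 0.59 (np.int32(378), np.int32(253)) [ 0.746 -0.087  0.102]
planter 0.97 (np.int32(444), np.int32(170)) [0.718 0.266 0.095]
planter 0.23 (np.int32(229), np.int32(265)) [ 0.517 -0.251  0.056]
dinosaur 0.88 (np.int32(429), np.int32(227)) [0.769 0.091 0.056]
spoon_rest 0.64 (np.int32(284), np.int32(361)) [ 0.713 -0.312  0.005]
spoon_rest 0.25 (np.int32(355), np.int32(176)) [0.515 0.182 0.039]
top 48.02407605087285 0.022302157569290097 [ 0.39 -0.01  1.18]
shade 0.79 (np.int32(303), np.int32(214)) [0.463 0.03  0.069]
shade 0.65 (np.int32(238), np.int32(197)) [0.504 0.198 0.045]
shade 0.58 (np.int32(222), np.int32(293)) [0.266 0.222 0.071]
lamp 0.6 (np.int32(392), np.int32(206)) [ 0.492 -0.196  0.022]
pull 0.54 (np.int32(415), np.int32(199)) [ 0.508 -0.248  0.056]
tin 0.8 (np.int32(342), np.int32(108)) [ 0.719 -0.058  0.119]
planter 0.6 (np.int32(196), np.int32(114)) [0.727 0.326 0.008]
spoon_rest 0.98 (np.int32(434), np.int32(126)) [ 0.71  -0.309  0.002]
spoon_rest 0.41 (np.int32(236), np.int32(196)) [0.506 0.202 0.049]
0.8
```

View pics/scene0.png

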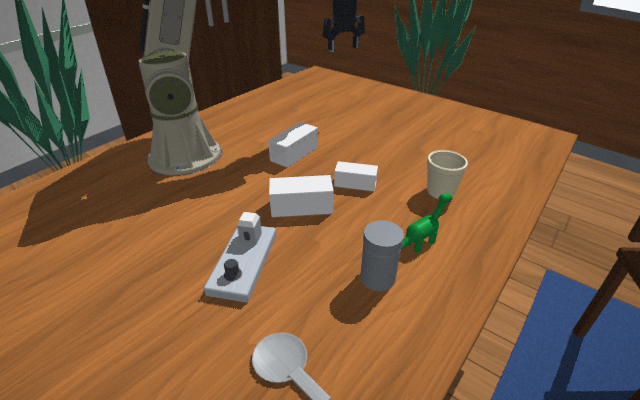

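View pics/top0.png

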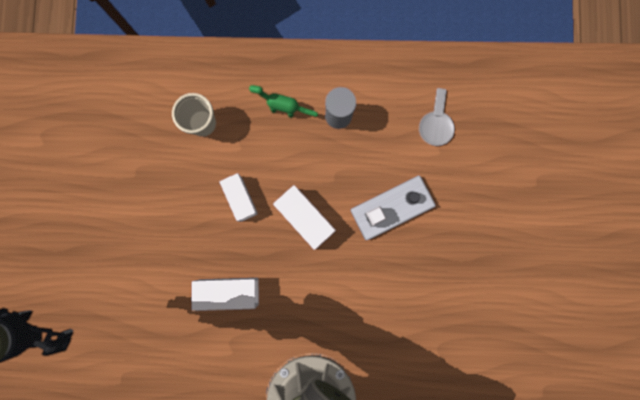

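Candidates for the shade in the top view are (303,216), a big tube about 70 mm high, (225,294), another of about 70 mm, and (238,197), the smallest at about 50 mm, which I choose. The lamp is at (393,207), with the post at (376,216) and the knob at (414,198).

```bash
python3 - <<'E'
from h import *
D={n:np.load(f'/tmp/{n}0.npz') for n in ['scene','top']}
def rect(m,P,lab):
    q=P[m][:,:2].astype(np.float32)*1000
    r=cv2.minAreaRect(q); print(lab,len(q),[np.round(a,1) for a in r],'z',np.median(P[m][:,2]).round(4))
for n in D:
    P=D[n]['P'];x,y,z=P[...,0],P[...,1],P[...,2]
    for lab,b in {'small':(.42,.6,.13,.27,.042,.058),'big':(.35,.6,-.08,.12,.05,.1),'mid':(.2,.35,.1,.32,.05,.1),'base':(.4,.6,-.33,-.1,.018,.031),'post':(.4,.55,-.22,-.09,.075,.09),'postall':(.4,.55,-.22,-.09,.034,.09),'knob':(.45,.6,-.3,-.2,.05,.065),'tin':(.65,.8,-.15,0,.1,.13),'dino':(.6,.9,-.02,.2,.01,.15),'planter':(.6,.9,.2,.4,.08,.11)}.items():
        m=(x>b[0])&(x<b[1])&(y>b[2])&(y<b[3])&(z>b[4])&(z<b[5])
        m=cv2.erode(m.astype(np.uint8),np.ones((2,2))) if lab in('base',) else m.astype(np.uint8)
        k,L,s,_=cv2.connectedComponentsWithStats(m); 
        if k<2: print(lab,'none');continue
        rect(L==1+np.argmax(s[1:,4]),P,n+' '+lab)
im=D['scene']['im'][140:230,220:400]
cv2.imwrite('pics/crop.png',cv2.resize(im,None,fx=4,fy=4,interpolation=cv2.INTER_CUBIC))
E
```

```text
scene small 524 [array([505.1, 200. ]), array([110.7,  55.4]), np.float64(26.2)] z 0.0505
scene big 1421 [array([457.2,  29.2]), array([152. ,  74.1]), np.float64(44.0)] z 0.0693
scene mid 780 [array([264. , 220.6]), array([ 74.9, 155.3]), np.float64(2.5)] z 0.0698
scene base 2210 [array([ 493.3, -198.2]), array([ 87.9, 197.7]), np.float64(27.6)] z 0.0254
scene post 236 [array([ 465.7, -149.5]), array([36.8, 37.7]), np.float64(26.1)] z 0.0845
scene postall 584 [array([ 464.5, -150.3]), array([40.1, 44. ]), np.float64(28.8)] z 0.0693
scene knob 144 [array([ 517.7, -246.4]), array([25.3, 26.3]), np.float64(14.0)] z 0.0567
scene tin 1166 [array([735.4, -53.9]), array([74.3, 73.9]), np.float64(85.0)] z 0.1219
scene dino 1009 [array([756.5,  97.3]), array([152.7,  41.1]), np.float64(74.9)] z 0.0568
scene planter 610 [array([706.9, 308.5]), array([97.3, 96.3]), np.float64(71.8)] z 0.0927
top small 868 [array([503.6, 200.9]), array([110.5,  50.8]), np.float64(26.0)] z 0.0496
top big 1702 [array([456.1,  30.3]), array([152.2,  69. ]), np.float64(43.8)] z 0.0687
top mid 1831 [array([262.5, 220.5]), array([ 69.2, 152. ]), np.float64(3.1)] z 0.0687
top base 2069 [array([ 487.3, -198.9]), array([ 87.3, 198.6]), np.float64(27.9)] z 0.0246
top post 214 [array([ 463.4, -147.7]), array([36.1, 36.3]), np.float64(27.2)] z 0.084
top postall 270 [array([ 462.3, -146.5]), array([37.7, 40.6]), np.float64(27.9)] z 0.0829
top knob 99 [array([ 513.8, -247.6]), array([26.5, 26.2]), np.float64(44.6)] z 0.0564
top tin 768 [array([732.7, -52.5]), array([72.2, 73.2]), np.float64(81.8)] z 0.1212
top dino 776 [array([748.6,  87.6]), array([175.7,  41.8]), np.float64(75.2)] z 0.0583
top planter 507 [array([703.3, 310.7]), array([97.8, 98.4]), np.float64(2.1)] z 0.0968
```

View pics/crop.png

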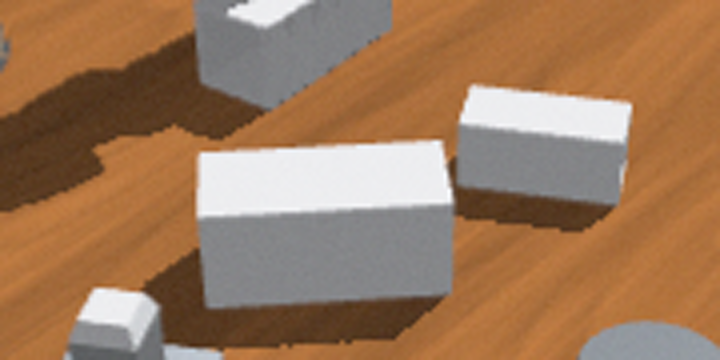

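The crop confirms it: the white tube at top-view pixel (238,197) is the small 110 x 50 x 50 one (crop pixels (545,145)). The big one is at crop pixel (325,225) and the other one runs off the top of the crop.

```bash
cat >> h.py <<'E'
def pose(x,z):  # columns from tool z and closing axis y
    z=np.array(z,float)/np.linalg.norm(z); y=np.array(x,float); y-=z*(y@z); y/=np.linalg.norm(y)
    return np.c_[np.cross(y,z),y,z]
def rows(p0,R0,p1,R1,n,g):
    w=R.from_matrix(R0.T@R1).as_rotvec()/n; dp=(np.array(p1)-p0)/n*1000; Rc=R0.copy(); out=[]
    for k in range(n):
        r=[g]+list(np.round(Rc.T@dp,1))+list(np.round(w,3)); out+=r; Rc=Rc@R.from_rotvec(w).as_matrix()
    print('|p|/n',np.linalg.norm(dp).round(1),'ang/n',np.degrees(np.linalg.norm(w)).round(1)); print([float(v)+0. for v in out])
def cur():
    s=get_state(); return np.array(s['tcp_pos']),rot(s['orientation'])
E
python3 - <<'E'
from h import *
p,Rc=cur(); print(p,Rc.round(3)); print(np.array(camera_info('wrist')['tool_from_camera']).round(3), camera_info('wrist')['fovy'])
s=get_state();print(s['joint_pos'],s['finger_gap'],s['wrist_force'])
a=np.radians(26);u=np.array([np.cos(a),np.sin(a),0]);v=np.array([-u[1],u[0],0]);t=np.radians(35)
y=v if v@Rc[:,1]>0 else -v
zt=-np.sin(t)*u+np.array([0,0,-np.cos(t)])
R1=pose(y,zt); c=np.array([.504,.2005,.030])+.022*u
tcp=c+.019*zt; print('y',y,'tcp',tcp)
pre=tcp-.12*zt
rows(p,Rc,pre,R1,8,1)
rows(pre,R1,tcp,R1,4,1)
E
```

```text
[0.21800089 0.53214324 0.23136281] [[-0.925  0.379  0.   ]
 [ 0.379  0.925  0.   ]
 [ 0.     0.    -1.   ]]
[[-0.001 -0.948 -0.318  0.081]
 [ 1.    -0.001 -0.001  0.   ]
 [ 0.    -0.318  0.948 -0.144]
 [ 0.     0.     0.     1.   ]] 67.13426910009821
[1.04238544e+00 3.13143784e-01 4.61185884e-02 1.30356933e+00
 6.19305539e-05 1.43121080e+00] 0.08544717058356237 [-0.19915674 -0.06728465 -0.39721997]
y [-0.43837115  0.89879405  0.        ] tcp [0.51397845 0.20536682 0.01443611]
|p|/n 60.0 ang/n 7.4
[1.0, -55.4, -17.4, 14.8, 0.032, 0.072, -0.102, 1.0, -54.4, -22.5, 11.5, 0.032, 0.072, -0.102, 1.0, -52.5, -27.7, 8.5, 0.032, 0.072, -0.102, 1.0, -49.9, -32.7, 5.8, 0.032, 0.072, -0.102, 1.0, -46.7, -37.5, 3.4, 0.032, 0.072, -0.102, 1.0, -42.8, -41.9, 1.5, 0.032, 0.072, -0.102, 1.0, -38.4, -46.1, 0.0, 0.032, 0.072, -0.102, 1.0, -33.5, -49.7, -1.0, 0.032, 0.072, -0.102]
|p|/n 30.0 ang/n 0.0
[1.0, 0.0, 0.0, 30.0, 0.0, 0.0, 0.0, 1.0, 0.0, 0.0, 30.0, 0.0, 0.0, 0.0, 1.0, 0.0, 0.0, 30.0, 0.0, 0.0, 0.0, 1.0, 0.0, 0.0, 30.0, 0.0, 0.0, 0.0]
```

Call:
arm_command(moves=[1.0,-55.4,-17.4,14.8,0.032,0.072,-0.102,1.0,-54.4,-22.5,11.5,0.032,0.072,-0.102,1.0,-52.5,-27.7,8.5,0.032,0.072,-0.102,1.0,-49.9,-32.7,5.8,0.032,0.072,-0.102,1.0,-46.7,-37.5,3.4,0.032,0.072,-0.102,1.0,-42.8,-41.9,1.5,0.032,0.072,-0.102,1.0,-38.4,-46.1,0.0,0.032,0.072,-0.102,1.0,-33.5,-49.7,-1.0,0.032,0.072,-0.102])

```text
clock: 1.8
tcp_pos: [0.5769, 0.2344, 0.1122]
orientation: [-0.294, -0.216, 0.929, -0.067]
wrist_force: [1.9, 1.1, 0.7]
finger_gap: 0.0854
grip_force: 0.0
```

```bash
cat > a.py <<'E'
from h import *
a=np.radians(26);u=np.array([np.cos(a),np.sin(a),0]);v=np.array([-u[1],u[0],0]);t=np.radians(35);k=np.array([0,0,1.])
zt=-np.sin(t)*u-np.cos(t)*k; R1=pose(v,zt); c=np.array([.504,.2005,.030])+.022*u; tcp=c+.019*zt
E
python3 - <<'E'
from a import *
p,Rc=cur(); print(p,tcp-.12*zt, np.degrees(R.from_matrix(Rc.T@R1).magnitude()), get_state()['joint_pos'])
pre=tcp-.03*zt
rows(p,Rc,pre,R1,5,1); rows(pre,R1,tcp,R1,3,1)
E
```

```text
[0.57685815 0.23437416 0.11216722] [0.5758417  0.23553954 0.11273436] 0.18466747201858852 [ 0.29925661  1.0810916   0.93711639  2.03330563 -0.08707168 -0.12947132]
|p|/n 18.0 ang/n 0.0
[1.0, 0.1, 0.3, 18.0, 0.0, 0.0, 0.001, 1.0, 0.1, 0.3, 18.0, 0.0, 0.0, 0.001, 1.0, 0.1, 0.3, 18.0, 0.0, 0.0, 0.001, 1.0, 0.1, 0.3, 18.0, 0.0, 0.0, 0.001, 1.0, 0.1, 0.3, 18.0, 0.0, 0.0, 0.001]
|p|/n 10.0 ang/n 0.0
[1.0, 0.0, 0.0, 10.0, 0.0, 0.0, 0.0, 1.0, 0.0, 0.0, 10.0, 0.0, 0.0, 0.0, 1.0, 0.0, 0.0, 10.0, 0.0, 0.0, 0.0]
```

Call:
arm_command(moves=[1,0,0,18,0,0,0,1,0,0,18,0,0,0,1,0,0,18,0,0,0,1,0,0,18,0,0,0,1,0,1,18,0,0,0,1,0,0,15,0,0,0,1,0,0,15,0,0,0,1,0,0,0,0,0,0])

```text
clock: 2.8
tcp_pos: [0.512, 0.2066, 0.0135]
orientation: [-0.294, -0.214, 0.929, -0.067]
wrist_force: [-0.2, 0.3, 0.8]
finger_gap: 0.0855
grip_force: 0.0
```

Call:
arm_command(moves=[-1,0,0,0,0,0,0,-1,0,0,0,0,0,0,-1,0,0,0,0,0,0,-1,0,0,0,0,0,0,-1,0,0,0,0,0,0,-1,0,0,0,0,0,0], newtons=50)

```text
clock: 3.55
tcp_pos: [0.5137, 0.2072, 0.0148]
orientation: [-0.292, -0.214, 0.93, -0.067]
wrist_force: [3.8, 1.7, 5.8]
finger_gap: 0.0494
grip_force: 52.3
```

```bash
python3 - <<'E'
from a import *
s=get_state(); p,Rc=cur(); print(p,tcp,s['finger_gap'],s['grip_force'],s['wrist_force'])
im,d,P=cloud('scene'); cv2.imwrite('pics/g.png',cv2.resize(im[110:250,260:460],None,fx=4,fy=4))
# grasp-relative tube centre, in tool frame
gp=p-.019*Rc[:,2]; print('gp',gp)
# target: lift 0.10 m, then rotate +90 deg about closing axis (tool y) 
for sgn in(1,-1):
    Rn=Rc@R.from_rotvec([0,sgn*np.pi/2,0]).as_matrix(); print(sgn,Rn[:,2])
E
```

```text
[0.51369256 0.20716226 0.01484309] [0.51397845 0.20536682 0.01443611] 0.04944029037251037 52.3041558265686 [3.83476701 1.74432908 5.83578985]
gp [0.52347665 0.21190361 0.03042485]
1 [-0.73724572 -0.3591953   0.57223027]
-1 [ 0.73724572  0.3591953  -0.57223027]
```

View pics/g.png

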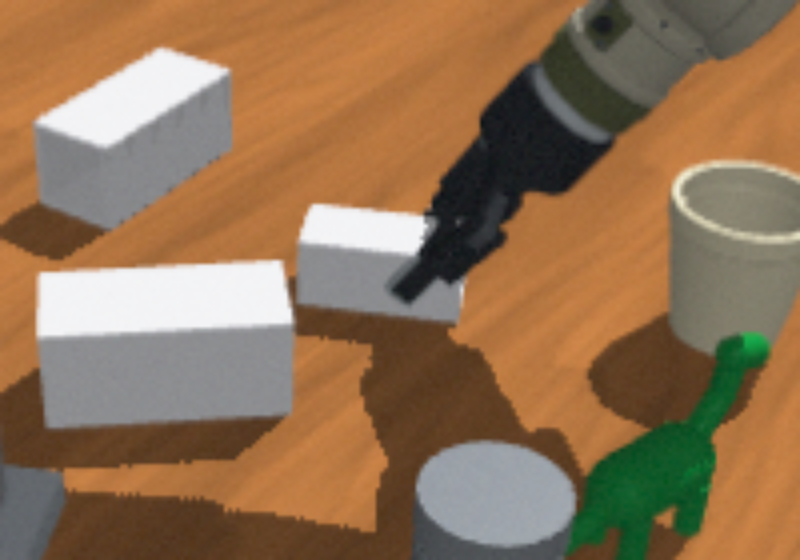

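The picture shows the small tube held near its outer end (crop pixel (430,265)), clear of the neighbours. Next I lift it and turn it upright.

```bash
python3 - <<'E'
from a import *
p,Rc=cur(); gp=p-.019*Rc[:,2]
# make exact upright: tube x axis in tool frame assumed = u in plane; final R
Rn=pose(v, np.sin(np.radians(55))*u-np.cos(np.radians(55))*k)
g1=gp+np.array([0,0,.10]); 
rows(p,Rc,p+[0,0,.1],Rc,3,-1)
n=10; Rs=R.from_rotvec(np.outer(np.arange(n+1)/n,R.from_matrix(Rc.T@Rn).as_rotvec())).as_matrix()
g2=np.array([gp[0],gp[1],.10]); out=[]
for i in range(n):
    A=Rc@Rs[i];B=Rc@Rs[i+1]; ga=g1+(g2-g1)*i/n; gb=g1+(g2-g1)*(i+1)/n
    d=A.T@((gb+.019*B[:,2])-(ga+.019*A[:,2]))*1000
    out.append([-1]+[float(x) for x in np.round(d,1)]+[float(x) for x in np.round(R.from_matrix(A.T@B).as_rotvec(),3)])
print(*out,sep='\n')
E
```

```text
|p|/n 33.3 ang/n 0.0
[-1.0, 19.1, 0.0, -27.3, 0.0, 0.0, 0.0, -1.0, 19.1, 0.0, -27.3, 0.0, 0.0, 0.0, -1.0, 19.1, 0.0, -27.3, 0.0, 0.0, 0.0]
[-1, -4.7, -0.0, 2.3, 0.0, -0.157, -0.0]
[-1, -4.3, -0.0, 2.5, 0.0, -0.157, -0.0]
[-1, -3.9, -0.0, 2.7, 0.0, -0.157, -0.0]
[-1, -3.4, -0.0, 2.8, 0.0, -0.157, -0.0]
[-1, -2.9, -0.0, 2.8, 0.0, -0.157, -0.0]
[-1, -2.4, -0.0, 2.8, 0.0, -0.157, -0.0]
[-1, -2.0, -0.0, 2.6, 0.0, -0.157, -0.0]
[-1, -1.5, -0.0, 2.5, 0.0, -0.157, -0.0]
[-1, -1.1, -0.0, 2.2, 0.0, -0.157, -0.0]
[-1, -0.8, -0.0, 1.9, 0.0, -0.157, -0.0]
```

Call:
arm_command(moves=[-1,19.1,0,-27.3,0,0,0,-1,19.1,0,-27.3,0,0,0,-1,19.1,0,-27.3,0,0,0,-1,-4.7,0,2.3,0,-0.157,0,-1,-4.3,0,2.5,0,-0.157,0,-1,-3.9,0,2.7,0,-0.157,0,-1,-3.4,0,2.8,0,-0.157,0])

```text
clock: 4.47
tcp_pos: [0.5224, 0.2117, 0.0981]
orientation: [0.01, -0.224, 0.974, 0.003]
wrist_force: [0.9, -0.3, -2.5]
finger_gap: 0.0498
grip_force: 52.0
```

Call:
arm_command(moves=[-1,-2.9,0,2.8,0,-0.157,0,-1,-2.4,0,2.8,0,-0.157,0,-1,-2,0,2.6,0,-0.157,0,-1,-1.5,0,2.5,0,-0.157,0,-1,-1.1,0,2.2,0,-0.157,0,-1,-0.8,0,1.9,0,-0.157,0,-1,0,0,0,0,0,0,-1,0,0,0,0,0,0])

```text
clock: 5.48
tcp_pos: [0.5823, 0.2306, 0.1144]
orientation: [0.416, -0.205, 0.88, 0.103]
wrist_force: [-0.6, 0.4, -2.5]
finger_gap: 0.0493
grip_force: 53.5
```

```bash
python3 - <<'E'
from a import *
s=get_state(); p,Rc=cur(); gp=p-.019*Rc[:,2]; print(gp,Rc[:,2].round(3),s['finger_gap'],s['grip_force'],s['wrist_force'],s['joint_pos'])
Rn=pose(v, np.sin(np.radians(55))*u-np.cos(np.radians(55))*k); print(R.from_matrix(Rc.T@Rn).as_rotvec())
im,d,P=cloud('scene'); cv2.imwrite('pics/up.png',cv2.resize(im[70:230,260:460],None,fx=4,fy=3.7))
# side-face plane: white pixels near tube
hsv=cv2.cvtColor(im,cv2.COLOR_BGR2HSV); m=(hsv[...,1]<40)&(hsv[...,2]>110)&(abs(P[...,0]-gp[0])<.06)&(abs(P[...,1]-gp[1])<.06)&(P[...,2]>.005)
m=cv2.morphologyEx(m.astype(np.uint8),cv2.MORPH_OPEN,np.ones((2,2)))>0
Q=P[m]; print(len(Q),Q.min(0),Q.max(0))
sel=Q[Q[:,2]<np.nanmax(Q[:,2])-.008]; c=sel.mean(0); n=np.linalg.svd(sel-c)[2][2]; print('normal',n, 'tilt deg',np.degrees(np.arcsin(n[2])))
E
```

```text
[0.56918229 0.22389369 0.12645795] [ 0.69   0.351 -0.633] 0.04929761657548763 53.51923003792763 [-0.5913194   0.37256534 -2.46486166] [ 0.11808321  0.12269372 -1.02761186 -0.43390879  0.27101446 -0.21480793]
[ 0.01325651 -0.07426716 -0.00375997]
767 [nan nan nan] [nan nan nan]
normal [ 0.94538822  0.31134518 -0.09646391] tilt deg -5.535582879588697
```

View pics/up.png

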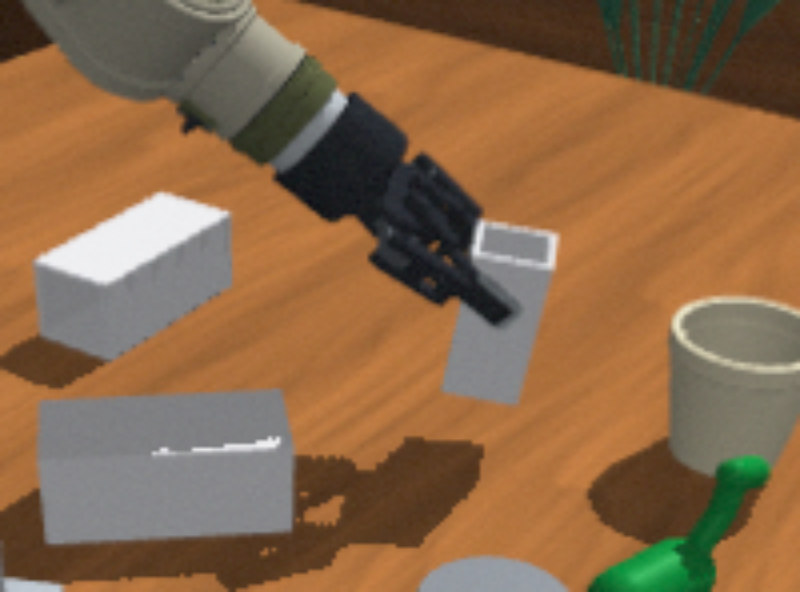

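The picture shows the tube nearly upright (crop (500,310)), still tilted because joint 3 reached its limit. I move outward and finish the turn there.

```bash
python3 - <<'E'
from a import *
p,Rc=cur()
Rn=pose(v, np.sin(np.radians(55))*u-np.cos(np.radians(55))*k)
rows(p,Rc,np.array([.582,.237,.092])+.019*Rn[:,2],Rn,4,-1)
E
```

```text
|p|/n 9.7 ang/n 1.1
[-1.0, 3.7, 1.3, 8.8, 0.003, -0.018, -0.001, -1.0, 3.9, 1.4, 8.8, 0.003, -0.018, -0.001, -1.0, 4.0, 1.4, 8.7, 0.003, -0.018, -0.001, -1.0, 4.2, 1.4, 8.6, 0.003, -0.018, -0.001]
```

Call:
arm_command(moves=[-1,3.7,1.3,8.8,0.003,-0.018,0,-1,3.9,1.4,8.8,0.003,-0.018,0,-1,4,1.4,8.7,0.003,-0.018,0,-1,4.2,1.4,8.6,0.003,-0.018,0,-1,0,0,0,0,0,0,-1,0,0,0,0,0,0])

```text
clock: 6.28
tcp_pos: [0.6142, 0.249, 0.0904]
orientation: [0.44, -0.201, 0.869, 0.105]
wrist_force: [0.4, 0.5, -2.4]
finger_gap: 0.0496
grip_force: 53.6
```

```bash
cat > t.py <<'E'
from a import *
s=get_state(); p,Rc=cur(); gp=p-.019*Rc[:,2]; print(gp,Rc[:,2].round(3),s['finger_gap'],s['grip_force'],s['wrist_force'],s['joint_pos'])
Rn=pose(v, np.sin(np.radians(55))*u-np.cos(np.radians(55))*k); print('err',R.from_matrix(Rc.T@Rn).as_rotvec())
im,d,P=cloud('scene')
q=P-gp; a_=q@u; b_=q@v
m=(im.max(2).astype(int)-im.min(2)<25)&(im.min(2)>100)&(abs(a_)<.06)&(abs(b_)<.045)&(P[...,2]>.004)&(P[...,2]<.2)
Q=P[m]; print(len(Q),Q.min(0),Q.max(0))
# outer face (a large) and side face (b negative)
for nm,lo in(('all',0),):
    pts=np.c_[a_[m],b_[m],Q[:,2]]*1000
    zt=pts[:,2].max()
    for z0 in np.arange(np.floor(pts[:,2].min()),zt,12):
        w=pts[(pts[:,2]>=z0)&(pts[:,2]<z0+12)]
        if len(w)>8: print(int(z0),len(w),'a',np.percentile(w[:,0],[2,98]).round(1),'b',np.percentile(w[:,1],[2,50]).round(1))
cv2.imwrite('/tmp/t.png',im)
E
python3 t.py
```

```text
[0.6004113  0.24220713 0.10160084] [ 0.723  0.358 -0.59 ] 0.049553495673844004 53.562998324632645 [ 0.41371385  0.54048706 -2.37886696] [ 0.15127586  0.27122691 -1.02761226 -0.64402582  0.24775929 -0.1796835 ]
err [ 0.00498712 -0.02072334 -0.00281589]
766 [0.56798196 0.21009572 0.02336068] [0.638009   0.27609389 0.13740457]
23 63 a [-21.8  24.2] b [-25.2 -22.9]
35 73 a [-20.8  25.1] b [-25.3 -23. ]
47 75 a [-21.7  25.3] b [-25.8 -23.6]
59 75 a [-20.6  26.3] b [-26.3 -23.2]
71 81 a [-19.5  26.4] b [-26.1 -23.4]
83 50 a [-20.   27.3] b [-28.8 -23.4]
95 26 a [-1.8 28.4] b [-28.5 -22.9]
107 87 a [-13.6  28.3] b [-25.8 -20.8]
119 150 a [-18.8  27.3] b [-26.2 -20. ]
131 86 a [-17.8  30.4] b [-25.2 -19.2]
```

```bash
python3 - <<'E'
from a import *
p,Rc=cur()
Rn=Rc@R.from_rotvec([.005,-.035,0]).as_matrix()
rows(p,Rc,p-.019*Rc[:,2]+.019*Rn[:,2]+.004*u-[0,0,.022],Rn,4,-1)
E
```

```text
|p|/n 5.5 ang/n 0.5
[-1.0, 3.7, -0.1, 4.0, 0.001, -0.009, 0.0, -1.0, 3.7, 0.0, 4.0, 0.001, -0.009, 0.0, -1.0, 3.8, 0.0, 4.0, 0.001, -0.009, 0.0, -1.0, 3.8, 0.0, 4.0, 0.001, -0.009, 0.0]
```

Call:
arm_command(moves=[-1,3.7,0,4,0.001,-0.009,0,-1,3.7,0,4,0.001,-0.009,0,-1,3.8,0,4,0.001,-0.009,0,-1,3.8,0,4,0.001,-0.009,0,-1,0,0,0,0,0,0,-1,0,0,0,0,0,0])

```text
clock: 7.08
tcp_pos: [0.6297, 0.2544, 0.0728]
orientation: [0.452, -0.199, 0.863, 0.106]
wrist_force: [-0.3, 0.6, -2.0]
finger_gap: 0.0498
grip_force: 53.6
```

```bash
python3 t.py
```

```text
[0.61572217 0.24747883 0.083581  ] [ 0.738  0.363 -0.569] 0.04983183095984061 53.605472445487976 [-0.32456921  0.6044373  -2.00404843] [ 0.15668089  0.35970364 -1.02664129 -0.759136    0.24559707 -0.16990112]
err [ 0.0025704   0.00523435 -0.00276247]
763 [0.5852044  0.21338317 0.00569199] [0.65191055 0.28098368 0.1196243 ]
5 61 a [-21.  26.] b [-25.2 -22.9]
17 71 a [-19.7  25.1] b [-26.6 -23.5]
29 79 a [-19.6  25.5] b [-27.1 -22.9]
41 73 a [-19.4  26.5] b [-26.  -22.7]
53 76 a [-19.4  26.9] b [-25.5 -23.5]
65 48 a [-19.6  27.7] b [-31.  -23.4]
77 26 a [-1.9 27.9] b [-31.3 -23.6]
89 85 a [-19.9  27.5] b [-25.4  20.1]
101 150 a [-19.2  26.6] b [-26.4  -6.4]
113 94 a [-18.9  29. ] b [-26.3 -11.5]
```

Call:
arm_command(moves=[-1,1.6,0,1.2,0,-0.005,0,-1,1.6,0,1.2,0,-0.005,0,-1,1.6,0,1.2,0,0,0,-1,0.8,0,0.5,0,0,0,-1,0,0,0,0,0,0])

```text
clock: 7.75
tcp_pos: [0.6336, 0.2556, 0.0673]
orientation: [0.455, -0.198, 0.861, 0.107]
wrist_force: [-0.1, 0.6, -0.9]
finger_gap: 0.0496
grip_force: 53.8
```

Call:
arm_command(moves=[-1,0.8,0,0.6,0,0,0,-1,0.8,0,0.6,0,0,0,-1,0,0,0,0,0,0])

```text
clock: 8.12
tcp_pos: [0.635, 0.2562, 0.0672]
orientation: [0.457, -0.199, 0.861, 0.107]
wrist_force: [-1.8, -1.3, 6.2]
finger_gap: 0.0495
grip_force: 54.3
```

Call:
arm_command(moves=[1,0,0,0,0,0,0,1,0,0,0,0,0,0,1,0,0,0,0,0,0,1,0,0,0,0,0,0,1,0,0,0,0,0,0])

```text
clock: 8.75
tcp_pos: [0.6338, 0.2556, 0.0651]
orientation: [0.455, -0.198, 0.862, 0.107]
wrist_force: [0.4, -0.2, -0.9]
finger_gap: 0.0854
grip_force: 0.0
```

Call:
arm_command(moves=[1,0,0,-6,0,0,0,1,0,0,-10,0,0.02,0,1,0,0,-12,0,0.04,0,1,0,0,-12,0,0.05,0,1,0,0,-14,0,0.06,0,1,0,0,-14,0,0.08,0,1,0,0,-14,0,0.1,0])

```text
clock: 9.62
tcp_pos: [0.579, 0.2284, 0.1192]
orientation: [0.295, -0.214, 0.929, 0.07]
wrist_force: [1.0, 0.7, 0.0]
finger_gap: 0.0854
grip_force: 0.0
```

```bash
cat > m.py <<'E'
from h import *
def tube(n,c,zlo,zhi):
    im,d,P=cloud(n)
    m=(im.max(2).astype(int)-im.min(2)<30)&(im.min(2)>90)&(np.hypot(P[...,0]-c[0],P[...,1]-c[1])<.07)&(P[...,2]>zlo)&(P[...,2]<zhi)
    k,L,s,_=cv2.connectedComponentsWithStats(m.astype(np.uint8)); m=L==1+np.argmax(s[1:,4])
    q=P[m]; print(n,len(q),cv2.minAreaRect(q[:,:2].astype(np.float32)*1000),'z',np.median(q[:,2]),q[:,2].max()); return im
E
python3 - <<'E'
from m import *
s=get_state();print(s['tcp_pos'],rot(s['orientation'])[:,2],s['wrist_force'],s['clock'])
for n in('top','scene'): im=tube(n,(.622,.252),.095,.125)
cv2.imwrite('pics/st.png',cv2.resize(im[70:230,260:460],None,fx=4,fy=3.7))
E
```

```text
[0.57896606 0.2284032  0.11916184] [ 0.51724939  0.25704021 -0.8163231 ] [0.95407694 0.65640533 0.04797213] 9.625
top 201 ((622.3262329101562, 251.41073608398438), (51.54537582397461, 49.52548599243164), 25.647315979003906) z 0.10837468109154891 0.11567761256380393
scene 250 ((623.9107055664062, 250.38723754882812), (47.93314743041992, 54.2431755065918), 26.930307388305664) z 0.10521116701080399 0.11276993739983954
```

View pics/st.png

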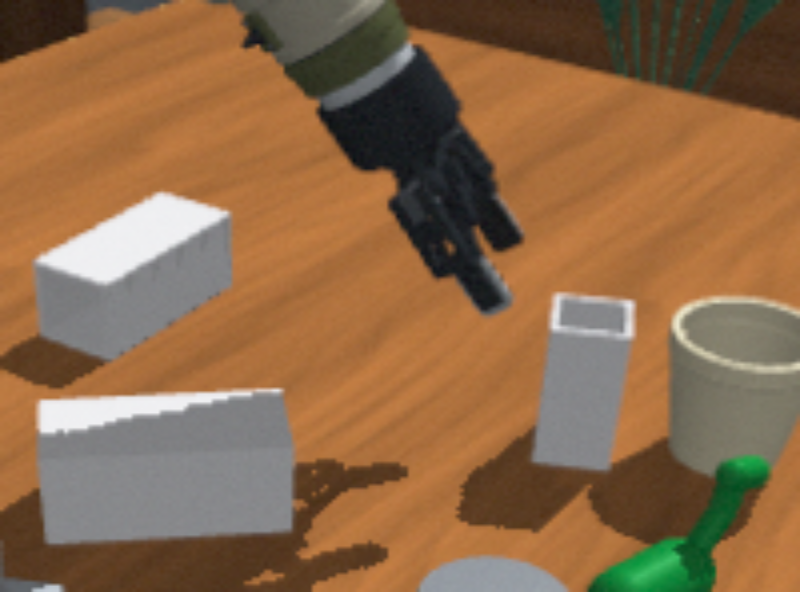

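The shade stands free at crop pixel (585,380), clear of the planter. Now I regrasp it from above.

```bash
python3 - <<'E'
from a import *
p,Rc=cur(); Rd=pose(v,-k); 
a1=np.array([.58,.23,.16]); b=np.array([.6228,.2512,.155]); c=np.array([.6228,.2512,.069])
rows(p,Rc,a1,Rd,4,1); rows(a1,Rd,b,Rd,2,1)
E
```

```text
|p|/n 9.2 ang/n 8.9
[1.0, -4.9, 0.5, -7.8, 0.001, 0.156, 0.0, 1.0, -3.6, 0.5, -8.5, 0.001, 0.156, 0.0, 1.0, -2.3, 0.5, -9.0, 0.001, 0.156, 0.0, 1.0, -0.8, 0.5, -9.2, 0.001, 0.156, 0.0]
|p|/n 24.0 ang/n 0.0
[1.0, -23.9, 0.1, 2.5, 0.0, 0.0, 0.0, 1.0, -23.9, 0.1, 2.5, 0.0, 0.0, 0.0]
```

Call:
arm_command(moves=[1,-4.9,0.5,-7.8,0,0.156,0,1,-3.6,0.5,-8.5,0,0.156,0,1,-2.3,0.5,-9,0,0.156,0,1,-0.8,0.5,-9.2,0,0.156,0,1,-23.9,0,2.5,0,0,0,1,-23.9,0,2.5,0,0,0,1,0,0,0,0,0,0])

```text
clock: 10.6
tcp_pos: [0.6221, 0.2511, 0.1473]
orientation: [0.002, -0.226, 0.974, 0.003]
wrist_force: [-0.7, 0.0, -0.2]
finger_gap: 0.0856
grip_force: 0.0
```

```bash
python3 - <<'E'
from a import *
p,Rc=cur(); Rd=pose(v,-k); print(p,Rc[:,2])
rows(p,Rc,[.6228,.2512,.069],Rd,5,1)
E
```

```text
[0.62211627 0.2510855  0.14731928] [ 0.00218125  0.00631481 -0.99997768]
|p|/n 15.7 ang/n 0.1
[1.0, -0.1, -0.1, 15.7, 0.001, 0.001, 0.0, 1.0, -0.1, -0.1, 15.7, 0.001, 0.001, 0.0, 1.0, -0.1, -0.1, 15.7, 0.001, 0.001, 0.0, 1.0, -0.1, -0.1, 15.7, 0.001, 0.001, 0.0, 1.0, -0.1, -0.1, 15.7, 0.001, 0.001, 0.0]
```

Call:
arm_command(moves=[1,0,0,16,0.003,0,0,1,0,0,16,0.003,0,0,1,0,0,16,0,0,0,1,0,0,16,0,0,0,1,0,0,14,0,0,0,1,0,0,0,0,0,0])

```text
clock: 11.35
tcp_pos: [0.6201, 0.2505, 0.0703]
orientation: [0.001, -0.226, 0.974, -0.0]
wrist_force: [-0.7, -0.0, -0.3]
finger_gap: 0.0857
grip_force: 0.0
```

Call:
arm_command(moves=[-1,0,0,0,0,0,0,-1,0,0,0,0,0,0,-1,0,0,0,0,0,0,-1,0,0,0,0,0,0,-1,0,0,0,0,0,0,-1,0,0,0,0,0,0], newtons=60)

```text
clock: 12.1
tcp_pos: [0.622, 0.2509, 0.0731]
orientation: [0.003, -0.226, 0.974, -0.0]
wrist_force: [-0.2, -0.4, 5.5]
finger_gap: 0.049
grip_force: 63.1
```

```bash
python3 - <<'E'
from a import *
s=get_state();print(s['wrist_force'],s['grip_force'],s['finger_gap'])
p,Rc=cur(); print(p,Rc[:,2],np.degrees(np.arctan2(-Rc[0,1],Rc[1,1])))
b=np.radians(27.7); ul=np.array([np.cos(b),np.sin(b),0]);vl=np.array([-ul[1],ul[0],0]); Rl=pose(vl,-k)
up=p+[0,0,.13]; rows(p,Rc,up,Rc,3,-1)
tube=np.array([.6226,.2511]); off=p[:2]-tube; print('off',off)
tgt=np.array([.4644+off[0],-.149+off[1],up[2]]); rows(up,Rc,tgt,Rl,10,-1)
E
```

```text
[-0.16185647 -0.38813846  5.53186387] 63.0933952331543 0.04896590994311019
[0.62201341 0.25089205 0.07312718] [ 6.69484447e-03  9.22984241e-04 -9.99977163e-01] 26.065231446747784
|p|/n 43.3 ang/n 0.0
[-1.0, -0.3, -0.1, -43.3, 0.0, 0.0, 0.0, -1.0, -0.3, -0.1, -43.3, 0.0, 0.0, 0.0, -1.0, -0.3, -0.1, -43.3, 0.0, 0.0, 0.0]
off [-0.00058659 -0.00020795]
|p|/n 43.0 ang/n 0.2
[-1.0, 31.8, -29.0, -0.1, 0.0, 0.001, -0.003, -1.0, 31.9, -28.9, -0.1, 0.0, 0.001, -0.003, -1.0, 32.0, -28.8, -0.1, 0.0, 0.001, -0.003, -1.0, 32.0, -28.7, -0.1, 0.0, 0.001, -0.003, -1.0, 32.1, -28.6, -0.1, 0.0, 0.001, -0.003, -1.0, 32.2, -28.5, -0.1, 0.0, 0.001, -0.003, -1.0, 32.3, -28.4, -0.1, 0.0, 0.001, -0.003, -1.0, 32.4, -28.3, 0.0, 0.0, 0.001, -0.003, -1.0, 32.4, -28.3, 0.0, 0.0, 0.001, -0.003, -1.0, 32.5, -28.2, 0.0, 0.0, 0.001, -0.003]
```

Call:
arm_command(moves=[-1,0,0,-43,0,0,0,-1,0,0,-43,0,0,0,-1,0,0,-43,0,0,0,-1,32,-29,0,0,0.001,-0.003,-1,32,-29,0,0,0.001,-0.003,-1,32,-29,0,0,0.001,-0.003,-1,32,-28.7,0,0,0.001,-0.003,-1,32,-28.6,0,0,0.001,-0.003])

```text
clock: 13.1
tcp_pos: [0.54, 0.0493, 0.2]
orientation: [-0.001, -0.233, 0.972, -0.001]
wrist_force: [-0.3, -1.1, -2.2]
finger_gap: 0.0491
grip_force: 63.0
```

Call:
arm_command(moves=[-1,32,-28.5,0,0,0.001,-0.003,-1,32.3,-28.4,0,0,0,-0.003,-1,32.4,-28.3,0,0,0,-0.003,-1,32.4,-28.3,0,0,0,-0.003,-1,32.5,-28.2,0,0,0,-0.003,-1,0,0,0,0,0,0,-1,0,0,0,0,0,0])

```text
clock: 13.98
tcp_pos: [0.4623, -0.1492, 0.2008]
orientation: [-0.001, -0.24, 0.971, -0.0]
wrist_force: [0.3, -0.1, -2.3]
finger_gap: 0.0496
grip_force: 62.9
```

```bash
python3 - <<'E'
from m import *
s=get_state();print(s['wrist_force'],s['finger_gap'])
p,Rc=cur(); print(p,Rc[:,2],np.degrees(np.arctan2(-Rc[0,1],Rc[1,1])))
im,d,P=cloud('scene'); cv2.imwrite('pics/ov.png',cv2.resize(im[100:300,160:340],None,fx=4,fy=3))
x,y,z=P[...,0],P[...,1],P[...,2]
w=(im.max(2).astype(int)-im.min(2)<30)&(im.min(2)>80)&(np.hypot(x-.464,y+.149)<.06)
b=np.radians(27.7); ul=np.array([np.cos(b),np.sin(b)]);vl=np.array([-ul[1],ul[0]])
for lo in list(range(30,84,9))+list(range(116,220,10)):
    m=w&(z>lo/1e3)&(z<lo/1e3+.009)
    if m.sum()>8:
        q=(P[m][:,:2]-[.4644,-.149])*1e3; print(lo,m.sum(),'ul',np.percentile(q@ul,[2,98]).round(1),'vl',np.percentile(q@vl,[2,98]).round(1))
print(z[w&(z>.11)].min())
E
```

```text
[ 0.32926881 -0.0721611  -2.31895826] 0.04955111373331835
[ 0.46232887 -0.14924785  0.20083218] [-0.00186135 -0.00104087 -0.99999773] 27.75713722401189
30 64 ul [-18.2  18.9] vl [-20.5  14.4]
39 58 ul [-19.5  18.9] vl [-20.4  18. ]
48 51 ul [-18.6  19.1] vl [-19.5  18. ]
57 71 ul [-18.3  18.8] vl [-19.9  14.9]
66 85 ul [-18.5  19. ] vl [-20.   18.6]
75 108 ul [-14.9  18. ] vl [-19.1  14.9]
126 73 ul [-21.6  24.5] vl [-24.8  20.8]
136 120 ul [-22.9  25. ] vl [-25.7  21.2]
146 118 ul [-22.6  25. ] vl [-25.   22.8]
156 121 ul [-22.7  25. ] vl [-25.3  21.9]
166 126 ul [-23.1  25. ] vl [-25.   22.5]
176 132 ul [-21.9  25.1] vl [-25.1  20.7]
186 129 ul [-21.9  25.5] vl [-25.1  23.3]
196 117 ul [-22.5  25.4] vl [-25.1  19.5]
206 112 ul [-22.8  25.4] vl [-29.5  24.2]
216 143 ul [-22.   25.4] vl [-29.   25.5]
0.12807414163730235
```

View pics/ov.png

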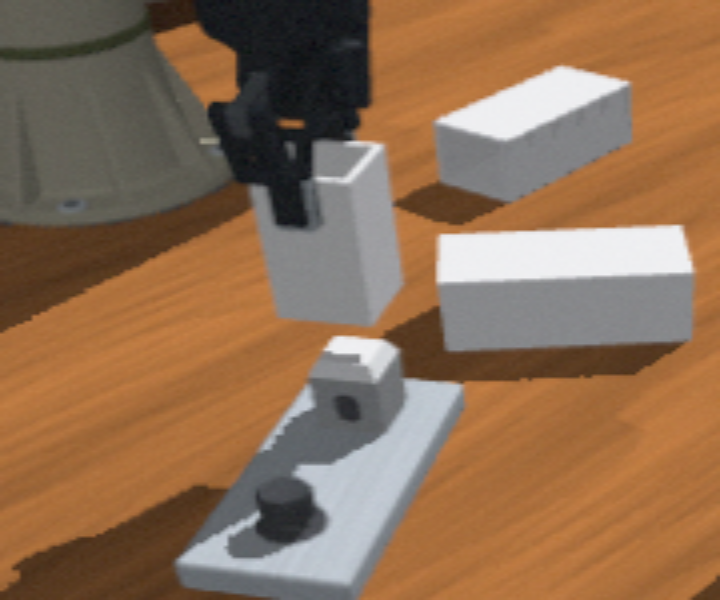

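The tube hangs squarely over the post (crop (330,240) over (355,385)), and the measured alignment is within 1 mm.

Call:
arm_command(moves=[-1,0,-0.5,15,0,0,0,-1,0,0,15,0,0,0,-1,0,0,10,0,0,0,-1,0,0,8,0,0,0,-1,0,0,8,0,0,0,-1,0,0,0,0,0,0])

```text
clock: 14.78
tcp_pos: [0.4626, -0.1501, 0.1448]
orientation: [-0.001, -0.24, 0.971, -0.001]
wrist_force: [-0.2, -0.5, -2.1]
finger_gap: 0.0496
grip_force: 63.1
```

Call:
arm_command(moves=[-1,0,0,6,0,0,0,-1,0,0,6,0,0,0,-1,0,0,6,0,0,0,-1,0,0,6,0,0,0,-1,0,0,6,0,0,0,-1,0,0,0,0,0,0])

```text
clock: 15.52
tcp_pos: [0.463, -0.1499, 0.115]
orientation: [-0.0, -0.24, 0.971, -0.001]
wrist_force: [0.8, 3.0, -1.7]
finger_gap: 0.0492
grip_force: 62.9
```

Call:
arm_command(moves=[-1,0,0,4,0,0,0,-1,0,0,4,0,0,0,-1,0,0,4,0,0,0,-1,0,0,3,0,0,0,-1,0,0,2,0,0,0,-1,0,0,0,0,0,0])

```text
clock: 16.27
tcp_pos: [0.4632, -0.1501, 0.099]
orientation: [-0.0, -0.24, 0.971, -0.001]
wrist_force: [-1.4, 3.2, 4.6]
finger_gap: 0.0491
grip_force: 63.8
```

Call:
arm_command(moves=[-1,0,0,1,0,0,0,-1,0,0,1,0,0,0,-1,0,0,1,0,0,0,-1,0,0,0,0,0,0])

```text
clock: 16.77
tcp_pos: [0.4633, -0.1503, 0.098]
orientation: [0.0, -0.24, 0.971, -0.001]
wrist_force: [-6.9, 4.2, 22.1]
finger_gap: 0.0493
grip_force: 66.0
```

```bash
python3 - <<'E'
from m import *
im,d,P=cloud('scene'); x,y,z=P[...,0],P[...,1],P[...,2]
w=(im.max(2).astype(int)-im.min(2)<30)&(im.min(2)>80)&(np.hypot(x-.464,y+.149)<.036)&(z>.1)
print(np.percentile(z[w],[90,95,98,100]), get_state()['wrist_force'])
E
```

```text
[0.34702251 0.48381667 0.49507768 0.50748974] [-5.97481216  4.28588703 21.85244947]
```

Seated, with a firm stop of 22 N at the predicted height. I release and back off.

Call:
arm_command(moves=[1,0,0,0,0,0,0,1,0,0,0,0,0,0,1,0,0,0,0,0,0,1,0,0,0,0,0,0,1,0,0,-15,0,0,0,1,0,0,-25,0,0,0,1,0,0,-40,0,0,0,1,0,0,-40,0,0,0])

```text
clock: 17.82
tcp_pos: [0.463, -0.1501, 0.2175]
orientation: [-0.0, -0.24, 0.971, -0.001]
wrist_force: [0.8, 0.2, 0.2]
finger_gap: 0.0857
grip_force: 0.0
```

```bash
python3 - <<'E'
from m import *
from a import k
p,Rc=cur(); print(p,get_state()['joint_pos'])
for n in('scene','top'):
    im,d,P=cloud(n); x,y,z=P[...,0],P[...,1],P[...,2]
    w=(im.max(2).astype(int)-im.min(2)<30)&(im.min(2)>80)&(np.hypot(x-.464,y+.149)<.045)&(z>.12)&(z<.145)
    if w.sum()>20: print(n,w.sum(),np.percentile(z[w],[50,90,98]),cv2.minAreaRect(P[w][:,:2].astype(np.float32)*1000))
    w=(np.hypot(x-.5155,y+.247)<.03)&(z>.05)&(z<.062); q=P[w][:,:2].astype(np.float32)*1000
    if w.sum()>20: print('knob',w.sum(),cv2.minEnclosingCircle(q),np.median(z[w]))
b=np.radians(27.7); ul=np.array([np.cos(b),np.sin(b),0]);vl=np.array([-ul[1],ul[0],0]); kn=np.array([.4644,-.149,0])-.11*vl; print('kn',kn)
for sg in(1,-1):
    Rk=pose(sg*ul,-k); print(sg); rows(p,Rc,np.array([kn[0],kn[1],.21]),Rk,9,1)
E
```

```text
[ 0.46296359 -0.15010708  0.21750918] [-0.47718426  0.14704715 -0.20223138  1.22057226 -0.00236189 -0.96221696]
scene 447 [0.13064248 0.13620962 0.13717962] ((464.6225280761719, -147.895751953125), (50.53799057006836, 53.14971923828125), 28.405677795410156)
knob 144 ((517.1315307617188, -246.13511657714844), 14.546375274658203) 0.056447615962401776
top 35 [0.13411177 0.13565486 0.13728319] ((462.9476623535156, -125.42953491210938), (23.168020248413086, 49.16541290283203), 85.17638397216797)
kn [ 0.51553263 -0.2463933   0.        ]
1
|p|/n 12.2 ang/n 10.0
[1.0, -0.2, -12.2, 0.9, 0.0, 0.0, 0.175, 1.0, -2.3, -12.0, 0.9, 0.0, 0.0, 0.175, 1.0, -4.3, -11.4, 0.9, 0.0, 0.0, 0.175, 1.0, -6.3, -10.5, 0.8, 0.0, 0.0, 0.175, 1.0, -8.0, -9.2, 0.8, 0.0, 0.0, 0.175, 1.0, -9.5, -7.7, 0.8, 0.0, 0.0, 0.175, 1.0, -10.7, -5.9, 0.8, 0.0, 0.0, 0.175, 1.0, -11.5, -4.0, 0.8, 0.0, 0.0, 0.175, 1.0, -12.0, -1.9, 0.8, 0.0, 0.0, 0.175]
-1
|p|/n 12.2 ang/n 10.0
[1.0, -0.2, -12.2, 0.9, 0.0, 0.0, -0.174, 1.0, 1.9, -12.0, 0.9, 0.0, 0.0, -0.174, 1.0, 4.0, -11.5, 0.9, 0.0, 0.0, -0.174, 1.0, 5.9, -10.6, 0.9, 0.0, 0.0, -0.174, 1.0, 7.7, -9.5, 0.9, 0.0, 0.0, -0.174, 1.0, 9.2, -8.0, 0.8, 0.0, 0.0, -0.174, 1.0, 10.5, -6.3, 0.8, 0.0, 0.0, -0.174, 1.0, 11.4, -4.4, 0.8, 0.0, 0.0, -0.174, 1.0, 12.0, -2.3, 0.8, 0.0, 0.0, -0.174]
```

The shade is home, with its top at 0.1356 m. Next comes the knob, closing along lamp x with the camera on the side away from the shade.

Call:
arm_command(moves=[1,0,-12.2,0.9,0,0,-0.174,1,1.9,-12,0.9,0,0,-0.174,1,4,-11.5,0.9,0,0,-0.174,1,5.9,-10.6,0.9,0,0,-0.174,1,7.7,-9.5,0.9,0,0,-0.174,1,9.2,-8,0.8,0,0,-0.174,1,10.5,-6.3,0.8,0,0,-0.174,1,11.4,-4.4,0.8,0,0,-0.174])

```text
clock: 18.92
tcp_pos: [0.5097, -0.2361, 0.2088]
orientation: [0.001, 0.808, -0.589, 0.0]
wrist_force: [0.4, 0.4, 0.2]
finger_gap: 0.0854
grip_force: 0.0
```

Call:
arm_command(moves=[1,12,-2.3,0.8,0,0,-0.174,1,0,0,0,0,0,0])

```text
clock: 19.18
tcp_pos: [0.5155, -0.2471, 0.2077]
orientation: [0.001, 0.854, -0.52, 0.0]
wrist_force: [-0.9, -1.0, -0.4]
finger_gap: 0.0852
grip_force: 0.0
```

```bash
python3 - <<'E'
from h import *
p,Rc=cur(); print(p)
b=np.radians(27.7); ul=np.array([np.cos(b),np.sin(b),0]); Rk=pose(-ul,[0,0,-1])
rows(p,Rc,np.array([.5158,-.2463,.038]),Rk,8,1)
E
```

```text
[ 0.51550752 -0.24709406  0.20773544]
|p|/n 21.2 ang/n 0.0
[1.0, -0.1, -0.1, 21.2, 0.0, 0.0, -0.001, 1.0, -0.1, -0.1, 21.2, 0.0, 0.0, -0.001, 1.0, -0.1, -0.1, 21.2, 0.0, 0.0, -0.001, 1.0, -0.1, -0.1, 21.2, 0.0, 0.0, -0.001, 1.0, -0.1, -0.1, 21.2, 0.0, 0.0, -0.001, 1.0, -0.1, -0.1, 21.2, 0.0, 0.0, -0.001, 1.0, -0.1, -0.1, 21.2, 0.0, 0.0, -0.001, 1.0, -0.1, -0.1, 21.2, 0.0, 0.0, -0.001]
```

Call:
arm_command(moves=[1,0,0,28,0,0,0,1,0,0,28,0,0,0,1,0,0,28,0,0,0,1,0,0,28,0,0,0,1,-0.5,-0.5,24,0,0,0,1,0,0,20,0,0,0,1,0,0,12,0,0,0,1,0,0,0,0,0,0])

```text
clock: 20.18
tcp_pos: [0.5148, -0.2457, 0.0393]
orientation: [0.001, 0.855, -0.519, -0.001]
wrist_force: [-0.3, 0.1, -0.1]
finger_gap: 0.0852
grip_force: 0.0
```

Call:
arm_command(moves=[-1,0,0,0,0,0,0,-1,0,0,0,0,0,0,-1,0,0,0,0,0,0,-1,0,0,0,0,0,0,-1,0,0,0,0,0,0,-1,0,0,0,0,0,0,-1,0,0,0,0,0,0,-1,0,0,0,0,0,0], newtons=60)

```text
clock: 21.18
tcp_pos: [0.5159, -0.2465, 0.0408]
orientation: [0.001, 0.855, -0.519, 0.001]
wrist_force: [-1.7, 1.1, 6.0]
finger_gap: 0.0251
grip_force: 58.9
```

Call:
arm_command(moves=[-1,0,0,-4,0,0,0,-1,0,0,-4,0,0,0,-1,0,0,-4,0,0,0,-1,0,0,-3,0,0,0,-1,0,0,0,0,0,0])

```text
clock: 21.8
tcp_pos: [0.5158, -0.2465, 0.055]
orientation: [0.001, 0.855, -0.519, 0.001]
wrist_force: [3.4, -2.2, -5.3]
finger_gap: 0.0252
grip_force: 59.2
```

Call:
arm_command(moves=[-1,0,0,-2,0,0,0,-1,0,0,-2,0,0,0,-1,0,0,-1,0,0,0,-1,0,0,-1,0,0,0,-1,0,0,0,0,0,0,-1,0,0,0,0,0,0])

```text
clock: 22.55
tcp_pos: [0.5158, -0.2465, 0.0609]
orientation: [0.001, 0.855, -0.519, 0.001]
wrist_force: [4.1, -2.6, -6.9]
finger_gap: 0.0252
grip_force: 59.9
```

Call:
arm_command(moves=[-1,0,0,-0.7,0,0,0,-1,0,0,-0.7,0,0,0,-1,0,0,0,0,0,0,-1,0,0,0,0,0,0,-1,0,0,0,0,0,0])

```text
clock: 23.18
tcp_pos: [0.5157, -0.2464, 0.0611]
orientation: [0.001, 0.855, -0.519, 0.0]
wrist_force: [6.5, -4.4, -15.6]
finger_gap: 0.025
grip_force: 60.1
```

```bash
python3 - <<'E'
from h import *
im,d,P=cloud('scene'); x,y,z=P[...,0],P[...,1],P[...,2]
w=(np.hypot(x-.5155,y+.2465)<.013)&(z>.035)&(z<.1)
print(w.sum(),np.percentile(z[w],[5,50,95]) if w.any() else '')
cv2.imwrite('pics/kn.png',cv2.resize(im[150:310,170:310],None,fx=5,fy=3.7))
E
```

```text
167 [0.03860583 0.07663928 0.09335005]
```

View pics/kn.png

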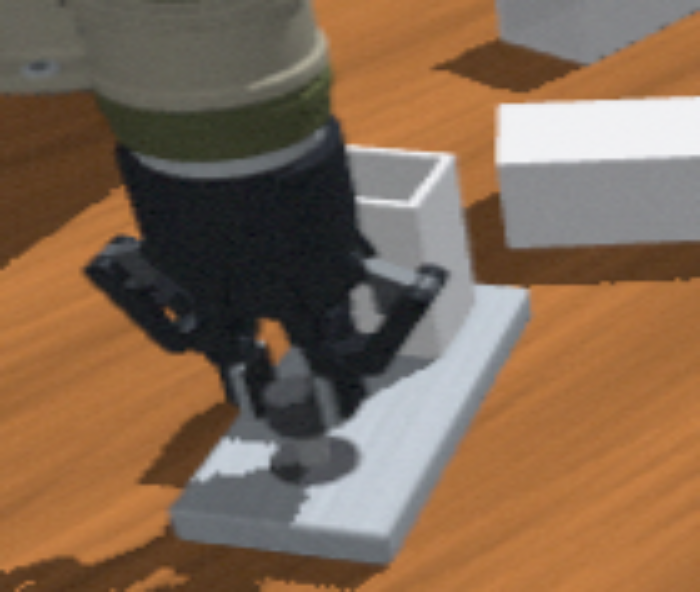

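The knob head is up on its stem at crop pixel (300,410), at its stop (15.6 N). It has been held, so I let go.

Call:
arm_command(moves=[1,0,0,0,0,0,0,1,0,0,0,0,0,0,1,0,0,0,0,0,0,1,0,0,0,0,0,0,1,0,0,-30,0,0,0,1,0,0,-45,0,0,0,1,0,0,-45,0,0,0,1,0,0,-45,0,0,0])

```text
clock: 24.22
tcp_pos: [0.5154, -0.2457, 0.229]
orientation: [0.001, 0.855, -0.519, 0.0]
wrist_force: [0.2, 0.4, -0.1]
finger_gap: 0.0851
grip_force: 0.0
```

Call:
arm_command(moves=[1,40,0,0,0,0,0,1,0,0,0,0,0,0,1,0,0,0,0,0,0,1,0,0,0,0,0,0])

```text
clock: 24.72
tcp_pos: [0.5335, -0.2805, 0.2269]
orientation: [0.001, 0.855, -0.518, -0.001]
wrist_force: [0.4, 0.1, 0.4]
finger_gap: 0.0855
grip_force: 0.0
```

```bash
python3 - <<'E'
from h import *
im,d,P=cloud('scene'); x,y,z=P[...,0],P[...,1],P[...,2]; s=get_state(); print(s['tcp_pos'],s['wrist_force'],s['clock'])
w=(np.hypot(x-.5155,y+.2465)<.013)&(z>.04)&(z<.1); print('knob top',np.percentile(z[w],[50,95]))
w=(im.max(2).astype(int)-im.min(2)<30)&(im.min(2)>80)&(np.hypot(x-.464,y+.149)<.045)&(z>.12)&(z<.145)
print('shade',w.sum(),np.percentile(z[w],[50,90,98]),cv2.minAreaRect(P[w][:,:2].astype(np.float32)*1000))
for l,b in {'tin':(.65,.8,-.15,0,.1,.13),'planter':(.6,.9,.2,.4,.08,.11),'dino':(.6,.9,-.02,.2,.01,.15)}.items():
    w=(x>b[0])&(x<b[1])&(y>b[2])&(y<b[3])&(z>b[4])&(z<b[5]); k,L,S,_=cv2.connectedComponentsWithStats(w.astype(np.uint8)); w=L==1+np.argmax(S[1:,4])
    print(l,cv2.minAreaRect(P[w][:,:2].astype(np.float32)*1000)[0])
E
```

```text
[ 0.53359432 -0.28050685  0.22701757] [ 0.52324219  0.47001735 -0.23946434] 24.775
knob top [0.05684717 0.05839615]
shade 398 [0.12946983 0.13602827 0.1371483 ] ((465.3080139160156, -148.15371704101562), (49.35118865966797, 52.303199768066406), 27.236652374267578)
tin (735.571533203125, -53.71253204345703)
planter (706.811767578125, 308.8291320800781)
dino (756.6416015625, 97.73701477050781)
```

Everything checks out: the shade is home, the knob is back down, and the tin, planter and dinosaur have not moved. The arm never went near the spoon rest.

```bash
python3 -c "
from workcell import hand_in; print(hand_in())"
```

```text
the job is handed in; nothing more can be done
None
```

The job is handed in (no verdict came back): the shade was stood up, released, regrasped and pushed home on the post, the knob was pulled to its stop and sprang back, and the tin, planter and dinosaur measured unmoved; the spoon rest, which the arm never went near, was not re-measured.

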